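Push the washed dishes into their draining recesses

ROBOT

A 7-joint arm with a two-finger parallel gripper is mounted at the origin on the work surface. World frame = base frame: x ahead of the robot, y to its left, z up, the work surface at z = 0. Lengths are in m, angles in rad, forces in N, time in s.
With the tool pointing down it reaches from about 0.4 to 0.875 m from the base axis. Payload 19.3 kg.
Tool frame: the origin (TCP) lies at the very end of the fingers, on their centre line; the grasp point (between the pads) lies 19 mm behind it; z points along the fingers, y is the line along which they close (so a half turn about z gives the same grasp; the last joint's range is limited). The gripper opens to 85 mm and grips with 20 to 120 N. Pads are 22 mm wide; open, the fingers measure 114 mm over their backs; the gripper's body (76 mm by 85 mm) begins 54 mm behind the grasp point. The pads swing forward as they close: fully open they stand 13 mm farther back than shut.
Start: joints at [1.256, 0.521, -0.036, 1.599, 0.021, 1.021, -0.113], TCP at [0.151, -0.606, 0.231] pointing down, gripper open.
Joint ranges: [-2.91, 2.91], [-0.3, 2.13], [-1.5, 1.42], [0.17, 2.43], [-1.26, 4.41], [0.16, 1.93], [-2.52, 2.52]. Speed limits (rad/s): [1.89, 1.89, 2.39, 2.39, 3.01, 3.01, 3.01].

INTERFACE

Orientations are given as [roll, pitch, yaw] about the fixed x, y, z axes, in that order (R = Rz(yaw) Ry(pitch) Rx(roll)).
In Python, from workcell import bot gives the robot as it stands.
- The arm moves only by the tool servo_tool, never from a script. Its argument "plan" is a list of rows, each a list of 7 numbers: the finger opening in cm, from 0 to 8.54, then the shift along the tool's x, y, z in cm, then the turn, a rotation vector about the tool's x, y, z in degrees. In form: [[fingers, x, y, z, wx, wy, wz], ...]. A call has 1 to 10 rows; each row is the pose to reach, as a shift and turn from the pose commanded when the call began, along the tool's axes at that moment; what a row does not reach only later rows make up. A row lasts 1/10 s, in which the tool goes at most 50 mm and 8.59 degrees, less where a joint would pass 70% of its speed; a pose out of reach is approached as far as the arm can. A call with a gripper value outside its range is refused whole. The fingers move at their own pace and stop on an object; "force" is the grip in N (left out, the last holds). Time passes only in rows, so rows that repeat a pose let the fingers close. It gives the time, the measured TCP pose, the force, the opening and the grip force at its end, in the units of the state.
- bot.observe(): the state, without advancing time (a new reading comes with each control period).
- bot.grab_frame(name): name is "side" or "top"; returns a dict with "frame" (480x640x3 uint8, blue, green, red), "mtx" (3x3 intrinsics, pixels), "k1" (the pictures are not rectified: a ray, as slopes to the right and down, at radius r is drawn at 1 + k1 r^2 times it, then the intrinsics apply), "R" (3x3) and "t" (3): a world point X has camera coordinates R X + t. Camera axes: x right, y down, z forward; pixel columns grow to the right and rows downward; lengths in m; the calibration is good to about 2 mm. A picture is of the moment at which its call begins. There is no depth.
- bot.job_done(): hands the job in; it is judged then, once.
The state is a dict: "clock": time; "qpos": joint angles; "qd": joint speeds; "joint_efforts": joint torques, N m; "position": TCP position; "tool_rot": TCP orientation; "force": force on the tool from outside, world axes, zero at the start; "moment": the same for the moment, N m; "grip_width": finger opening in m; "finger_force": force on a finger pad.
Only numpy, scipy, OpenCV 4.12 (cv2) and the standard library are available. Lean on these libraries where they do the work, as an engineer would, in place of code of your own. Each camera call takes 0.05 s, during which the arm holds its last target. There are 200 camera calls.

TASK

On the white draining board lie two upturned steel dishes, one round and one rectangular. Push each into the recess of its own shape, so that both lie flat and fully down in their recesses, still bottom-up. Leave the small cup and the jar on the board where they are.

Things in the scene. Friction and masses are not known exactly. Their poses are not given: they have to be found in the camera images.
- board: middle part of the white plastic draining board, fixed: a flat slab 18 mm thick, its top at z = 18 mm; it reaches from -175 to +275 mm along its x and +-170 mm along its y. One nest panel adjoins it at each y side, with their tops flush, so dishes slide across. Origin on its underside
- dish_round: upturned round steel dish, 300 g, closed flat top: 116 mm diameter at the rim (lowest 7 mm), side tapering from 108 mm diameter just above the rim to 102 mm, 50 mm high; too broad to grip, it is to be pushed. Starts on the middle of the board. Origin at the centre of its underside, z up
- dish_rect: upturned rectangular steel dish, 300 g, closed flat top: 140 mm along its x by 92 mm along its y at the rim (lowest 7 mm), 132 by 86 mm above it, 50 mm high; too broad to grip, it is to be pushed. Starts on the middle of the board, long side roughly along the board's x. Origin at the centre of its underside, z up
- nest_round_seat (a point): centre of the floor of the round recess, 128 mm diameter, 10 mm deep below the board's top, 4 mm chamfer around its mouth; a grey floor with three dark drain slots along x. Its panel is 240 mm along x by 200 mm along y, at one y side of the board
- nest_rect_seat (a point): centre of the floor of the rectangular recess, 152 mm along its x by 104 mm along its y, 10 mm deep below the board's top, 4 mm chamfer around its mouth; a grey floor with three dark drain slots along x. Its panel is 240 mm along x by 200 mm along y, at the other y side of the board. The point's axes are those of the board
- cup: bystander: small open steel cup, 68 mm diameter, 50 mm high, on the far edge of the board; origin at the centre of its underside
- jar: bystander: small white jar, 54 mm diameter, 50 mm high, on the far edge of the board; origin at the centre of its underside
There are look-alikes about, which are no part of the job. What is shaped like the dish_rect but orange or yellow is not meant.

How it is judged:
By the outcome, as a careful person would: the job done as asked, in the order asked, and still so for the second after the job is handed in, with the robot touching nothing.
It also fails if it takes over 54 s, if anything falls off the work surface, if the arm or the gripper's body presses on something with over 40 N, if the wrist force passes 120 N, or if a joint passes its speed limit or range.

## Working session

There is one attempt and no reset: what is moved stays moved. The work goes in short steps, Python scripts to look and compute and a tool call to move; the robot and the scene stay as the last step left them, time stands still between calls to the robot, and variables do not carry over. Pictures are saved under pics/ and viewed, at most 10 in all, crops included, and the job is handed in when it is done.

Besides the shell and the picture viewer there is one more tool, called after ">>>" as name(argument=value, ...) on one line, values as JSON. servo_tool: Moves the arm, as the interface text tells. Its arguments: {"type":"object","properties":{"plan":{"type":"array","items":{"type":"array","items":{"type":"number"}}},"force":{"type":"number"}},"required":["plan"]}

```bash
mkdir -p pics
cat > h.py <<'E'
import numpy as np, cv2, json
from workcell import bot
from scipy.spatial.transform import Rotation as Ro
def grab(name,fn):
    f=bot.grab_frame(name); cv2.imwrite(f'pics/{fn}.png',f['frame'])
    np.savez(f'pics/{fn}.npz',**{k:np.array(f[k]) for k in('mtx','k1','R','t')}); return f
def world(fn,uv,z):
    f=np.load(f'pics/{fn}.npz'); M=f['mtx']; out=[]
    uv=np.array(uv,float).reshape(-1,1,2)
    n=cv2.undistortPoints(uv,M,np.array([float(f['k1']),0,0,0])).reshape(-1,2)
    for a in n:
        d=f['R'].T@np.array([a[0],a[1],1]); c=-f['R'].T@f['t']; out.append(c+d*(z-c[2])/d[2])
    return np.array(out)
def pix(fn,X):
    f=np.load(f'pics/{fn}.npz')
    return cv2.projectPoints(np.array(X,float).reshape(-1,1,3),cv2.Rodrigues(f['R'])[0],f['t'].astype(float),f['mtx'],np.array([float(f['k1']),0,0,0]))[0].reshape(-1,2)
E
python3 - <<'E'
from h import *
np.set_printoptions(precision=4,suppress=True)
a=grab('top','t0');b=grab('side','s0')
for f in(a,b):print(-f['R'].T@f['t'],f['R'])
print(bot.observe())
E
```

```text
[0.4038 0.0283 1.2398] [[-0.0164 -0.9997  0.0177]
 [-0.9926  0.0141 -0.1207]
 [ 0.1205 -0.0196 -0.9925]]
[0.1848 0.5772 0.7343] [[-0.8577 -0.5138 -0.0197]
 [-0.3609  0.6288 -0.6887]
 [ 0.3663 -0.5836 -0.7248]]
{'clock': 0.1, 'qpos': array([ 1.2558,  0.522 , -0.0363,  1.5999,  0.0212,  1.0211, -0.1128]), 'qd': array([-0.001 , -0.0006,  0.0007, -0.0016,  0.0003,  0.0008,  0.0012]), 'joint_efforts': array([  0.0041, -92.8499,   1.9838, -37.0535,   0.018 ,   0.0054,
         0.0001]), 'position': array([ 0.1514, -0.6061,  0.2308]), 'tool_rot': array([-3.1406,  0.0001,  0.2448]), 'force': array([ 0.166 , -0.1587, -0.5283]), 'moment': array([ 0.0328, -0.0092, -0.0056]), 'finger_force': 0.0, 'grip_width': 0.08541379701175686}
```

View pics/t0.png

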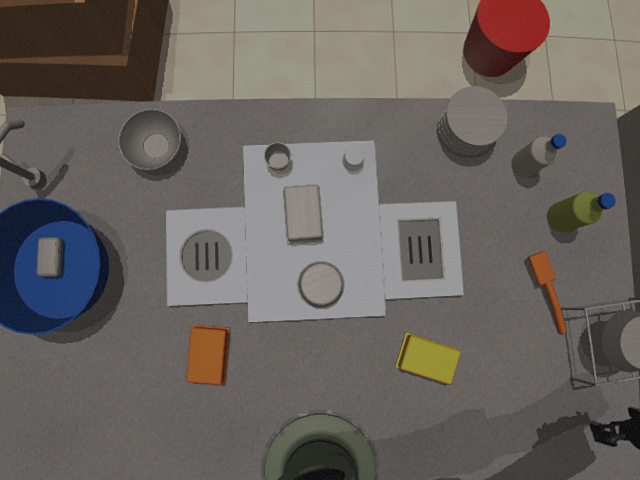

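View pics/s0.png

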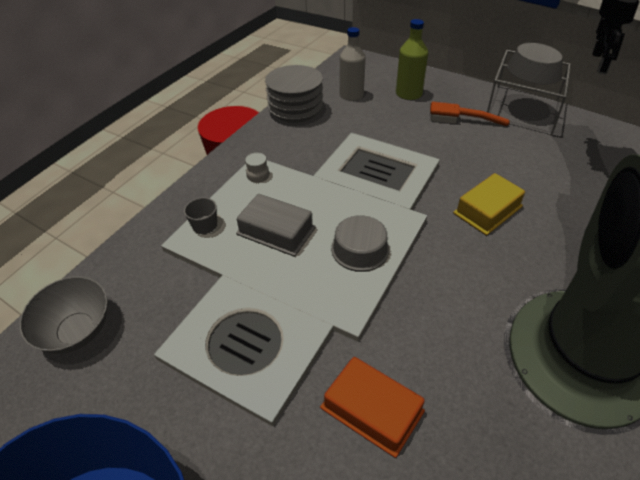

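The top view shows the board at (315,230), the rect dish at (303,213), the round dish at (321,285), the round recess at (206,256) and the rect recess at (421,249). The cup is at (278,157) and the jar at (354,155).
Rect candidates are steel (303,213) on the board, orange (208,355), yellow (429,358) and a block in the blue bowl (50,257). Only the steel one at (303,213) is both steel and on the board, so I'll confirm it in a crop.

Run:
```python
from h import *
i=cv2.imread('pics/t0.png')[130:330,160:470]
i=cv2.resize(i,None,fx=2.58,fy=2.58,interpolation=cv2.INTER_CUBIC);cv2.imwrite('pics/t0c.png',cv2.convertScaleAbs(i,alpha=1.2))
```

```text
(no output)
```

View pics/t0c.png

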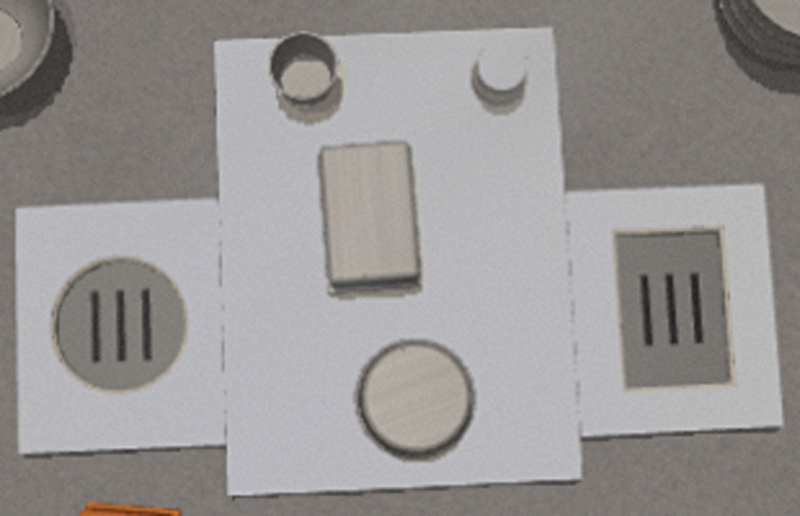

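The crop confirms it: a steel block with its top corners at about (320,146), (410,142), (419,277), (330,282) on the board. The round dish top is centred at (416,397).

Run:
```python
from h import *
np.set_printoptions(precision=4,suppress=True)
c=lambda L:np.array(L)/2.58+np.array([160,130])-0.3
B=world('t0',c([(215,41),(553,28),(581,480),(229,495)]),.018);print('board',B)
print('yaw',np.degrees(np.arctan2(*(B[0]-B[3])[1::-1])),np.degrees(np.arctan2(*(B[1]-B[2])[1::-1])),np.degrees(np.arctan2(*(B[0]-B[1])[1::-1]))-90)
r=world('t0',c([(614,232),(721,228),(732,383),(626,389)]),.018);print('rectnest',r,r.mean(0))
print('rnest',world('t0',c([(120,325)]),.018))
d=world('t0',c([(320,146),(410,142),(419,277),(330,282)]),.068);print('rect',d,d.mean(0),np.degrees(np.arctan2(*(d[0]-d[3])[1::-1])),np.degrees(np.arctan2(*(d[1]-d[2])[1::-1])))
print('round',world('t0',c([(416,397)]),.068),'cup,jar',world('t0',c([(304,66),(501,69)]),.068))
```

```text
board [[ 0.8097  0.1858  0.018 ]
 [ 0.8195 -0.1527  0.018 ]
 [ 0.3705 -0.1654  0.018 ]
 [ 0.362   0.1715  0.018 ]]
yaw 1.8293721570532977 1.6278763509055934 1.663995753879803
rectnest [[ 0.611  -0.2058  0.018 ]
 [ 0.6139 -0.3128  0.018 ]
 [ 0.4608 -0.3165  0.018 ]
 [ 0.457  -0.2119  0.018 ]] [ 0.5357 -0.2618  0.018 ]
rnest [[0.5263 0.2769 0.018 ]]
rect [[ 0.6884  0.0795  0.068 ]
 [ 0.6912 -0.0056  0.068 ]
 [ 0.5623 -0.0117  0.068 ]
 [ 0.5588  0.0712  0.068 ]] [0.6252 0.0333 0.068 ] 3.6599101656484243 2.734697822293256
round [[ 0.4508 -0.007   0.068 ]] cup,jar [[ 0.7669  0.0942  0.068 ]
 [ 0.7619 -0.0938  0.068 ]]
```

```bash
cat >> h.py <<'E'
def rel(*T):
    """world targets (x,y,z m, yaw deg), tool down -> shift/turn in tool axes, cm/deg"""
    s=bot.observe(); R=Ro.from_euler('xyz',s['tool_rot'])
    print('t',round(s['clock'],2),'pos',s['position'].round(4),'rot',np.degrees(s['tool_rot']).round(1),'F',s['force'].round(1),'w',round(s['grip_width'],4))
    for x,y,z,w in T:
        p=R.inv().apply(np.array([x,y,z])-s['position'])*100
        v=(R.inv()*Ro.from_euler('xyz',[180,0,w],degrees=True)).as_rotvec(degrees=True)
        print((x,y,z,w),p.round(2),v.round(1))
E
python3 - <<'E'
from h import *
rel((.36,-.33,.23,50),(.431,-.082,.15,75.2),(.431,-.082,.026,75.2))
E
```

```text
t 0.1 pos [ 0.1514 -0.6061  0.2308] rot [-179.9    0.    14. ] F [ 0.2 -0.2 -0.5] w 0.0854
(0.36, -0.33, 0.23, 50) [ 26.93 -21.73   0.1 ] [ -0.1  -0.  -36. ]
(0.431, -0.082, 0.15, 75.2) [ 39.83 -44.06   8.12] [ -0.1  -0.  -61.2]
(0.431, -0.082, 0.026, 75.2) [ 39.83 -44.05  20.52] [ -0.1  -0.  -61.2]
```

>>> servo_tool(plan=[[8.54,4.5,-3.6,0,0,0,-7],[8.54,9,-7.2,0,0,0,-14],[8.54,13.5,-10.8,0,0,0,-21],[8.54,18,-14.5,0,0,0,-28],[8.54,22.5,-18,0,0,0,-35],[8.54,27,-21.7,0,0,0,-42],[8.54,29.5,-26,2,0,0,-49],[8.54,32,-30.5,4,0,0,-55],[8.54,34.6,-35,6,0,0,-61],[8.54,37.2,-39.5,8,0,0,-61.2]])

```text
clock: 1.1
position: [0.3997, -0.1872, 0.1723]
tool_rot: [3.141, -0.0, 1.317]
force: [1.8, -0.2, 0.5]
grip_width: 0.0856
finger_force: 0.0
```

Run:
```python
from h import *
rel((.431,-.082,.15,75.2),(.431,-.082,.028,75.2))
```

```text
t 1.1 pos [ 0.3997 -0.1872  0.1723] rot [180.   -0.   75.4] F [ 1.8 -0.2  0.5] w 0.0856
(0.431, -0.082, 0.15, 75.2) [10.97  0.38  2.23] [ 0.  -0.   0.2]
(0.431, -0.082, 0.028, 75.2) [10.97  0.37 14.43] [ 0.  -0.   0.2]
```

>>> servo_tool(plan=[[8.54,0,0,0,0,0,0],[8.54,0,0,0,0,0,0]])

```text
clock: 1.3
position: [0.3996, -0.1881, 0.1724]
tool_rot: [-3.141, -0.0, 1.315]
force: [0.3, -0.2, -0.2]
grip_width: 0.0849
finger_force: 0.0
```

Run:
```python
from h import *
rel((.431,-.082,.15,75.2),(.431,-.082,.028,75.2))
```

```text
t 1.3 pos [ 0.3996 -0.1881  0.1724] rot [-179.9   -0.    75.4] F [ 0.3 -0.2 -0.2] w 0.0849
(0.431, -0.082, 0.15, 75.2) [11.06  0.36  2.24] [-0.1 -0.   0.2]
(0.431, -0.082, 0.028, 75.2) [11.05  0.37 14.44] [-0.1 -0.   0.2]
```

>>> servo_tool(plan=[[8.54,4,0.1,1,0,0,0],[8.54,8,0.3,2,0,0,0],[8.54,11,0.4,4,0,0,0],[8.54,11,0.4,8,0,0,0],[8.54,11,0.4,11,0,0,0],[8.54,11,0.4,13,0,0,0],[8.54,11,0.4,14.2,0,0,0],[8.54,11,0.4,14.2,0,0,0]])

```text
clock: 2.1
position: [0.4307, -0.0847, 0.0296]
tool_rot: [-3.14, 0.001, 1.311]
force: [-0.7, -0.4, 0.7]
grip_width: 0.0854
finger_force: 0.0
```

Run:
```python
from h import *
rel((.526-.255*.043,.277-.967*.043,.028,75.2))
grab('side','s1')
```

```text
t 2.1 pos [ 0.4307 -0.0847  0.0296] rot [-179.9    0.    75.1] F [-0.7 -0.4  0.7] w 0.0854
(0.515035, 0.23541900000000004, 0.028, 75.2) [33.1  -0.06  0.13] [-0.1  0.  -0.1]
```

View pics/s1.png

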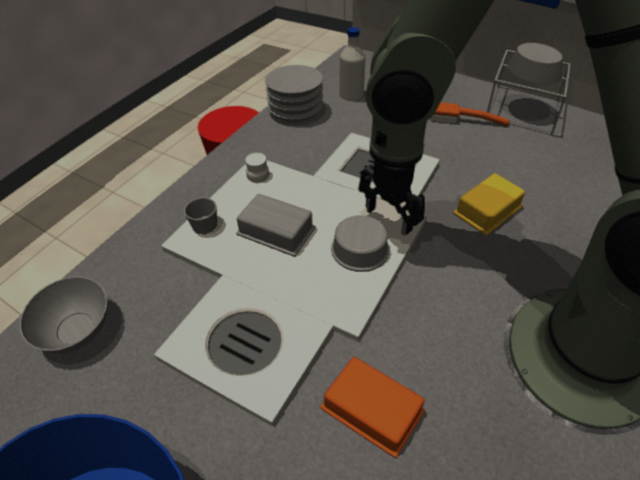

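The gripper straddles the rear of the round dish (360,240), fingers at (370,205) and (412,220), clear of everything. Now I'll push.

>>> servo_tool(plan=[[8.54,2,0,0.3,0,0,0],[8.54,4,0,0.3,0,0,0],[8.54,6,0,0.3,0,0,0],[8.54,8,0,0.3,0,0,0],[8.54,10.5,0,0.3,0,0,0],[8.54,13,0,0.3,0,0,0],[8.54,15.5,0,0.3,0,0,0],[8.54,18,0,0.3,0,0,0],[8.54,20,0,0.3,0,0,0],[8.54,22,0,0.3,0,0,0]])

```text
clock: 3.15
position: [0.4884, 0.1291, 0.0289]
tool_rot: [3.141, -0.0, 1.312]
force: [-0.4, -2.1, -0.1]
grip_width: 0.0855
finger_force: 1.2
```

Run:
```python
from h import *
rel((.526-.255*.043,.277-.967*.043,.026,75.2))
grab('top','t2')
i=cv2.imread('pics/t2.png')[130:330,160:470]
cv2.imwrite('pics/t2c.png',cv2.convertScaleAbs(cv2.resize(i,None,fx=2.58,fy=2.58,interpolation=cv2.INTER_CUBIC),alpha=1.2))
```

```text
t 3.15 pos [0.4884 0.1291 0.0289] rot [179.9  -0.   75.2] F [-0.4 -2.1 -0.1] w 0.0855
(0.515035, 0.23541900000000004, 0.026, 75.2) [10.96 -0.15  0.29] [ 0.1 -0.  -0. ]
```

View pics/t2c.png

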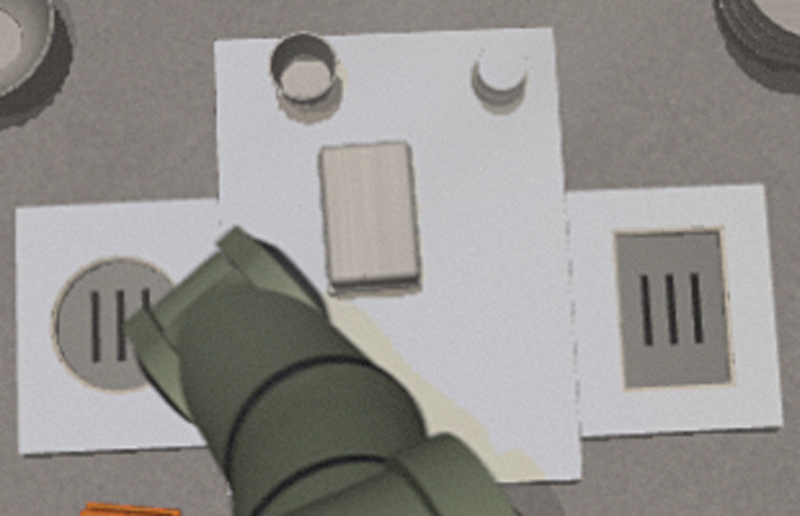

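The top view is blocked by the forearm at (250,330), and the rect dish (370,212) hasn't moved. I'll carry on pushing slowly and check from the side.

>>> servo_tool(plan=[[8.54,2,0,0,0,0,0],[8.54,4,0,0,0,0,0],[8.54,5.5,0,0,0,0,0],[8.54,7,-0.1,0,0,0,0],[8.54,8,-0.1,0,0,0,0],[8.54,9,-0.1,0,0,0,0],[8.54,10,-0.1,0,0,0,0],[8.54,10.5,-0.1,0,0,0,0],[8.54,10.5,-0.1,0,0,0,0]])

```text
clock: 4.1
position: [0.5135, 0.2316, 0.0279]
tool_rot: [3.141, -0.001, 1.313]
force: [0.8, -0.3, 0.1]
grip_width: 0.0853
finger_force: 0.3
```

Run:
```python
from h import *
rel((.526-.255*.043,.277-.967*.043,.026,75.2))
grab('side','s3')
i=cv2.imread('pics/s3.png')[150:420,130:450]
cv2.imwrite('pics/s3c.png',cv2.convertScaleAbs(cv2.resize(i,None,fx=2.2,fy=2.2,interpolation=cv2.INTER_CUBIC),alpha=1.2))
```

```text
t 4.1 pos [0.5135 0.2316 0.0279] rot [180.   -0.   75.2] F [ 0.8 -0.3  0.1] w 0.0853
(0.515035, 0.23541900000000004, 0.026, 75.2) [0.41 0.05 0.19] [ 0. -0.  0.]
```

View pics/s3c.png

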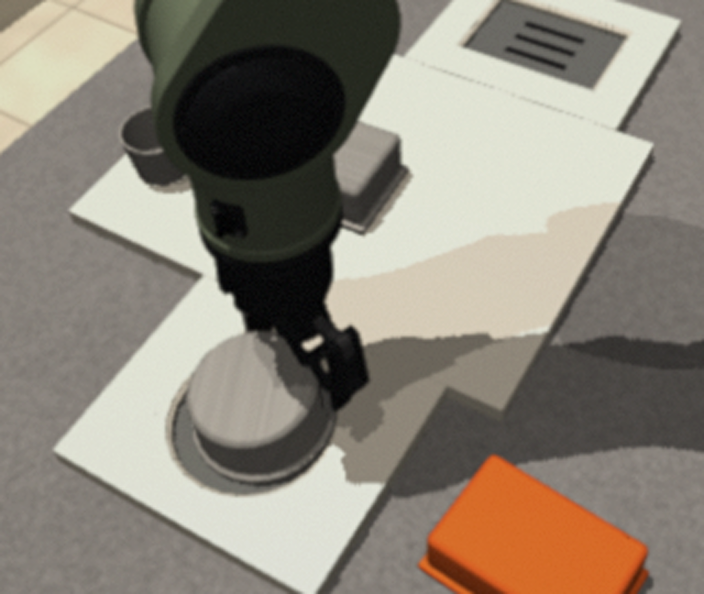

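The round dish, top at (255,390) in the crop, still sits toward the right-rear rim of its recess. The gap at the left is wide, so it needs about 1 cm more.

>>> servo_tool(plan=[[8.54,0.3,0.2,0.1,0,0,0],[8.54,0.6,0.4,0.1,0,0,0],[8.54,0.9,0.5,0.1,0,0,0],[8.54,1.1,0.5,0.1,0,0,0],[8.54,1.1,0.5,0.1,0,0,0]])

```text
clock: 4.65
position: [0.5211, 0.2405, 0.0267]
tool_rot: [3.141, -0.0, 1.313]
force: [1.3, -1.1, -0.7]
grip_width: 0.0854
finger_force: 0.8
```

Run:
```python
from h import *
rel((.75,.033,.15,180+1.7))
grab('side','s4')
i=cv2.imread('pics/s4.png')[290:390,180:320]
cv2.imwrite('pics/s4c.png',cv2.convertScaleAbs(cv2.resize(i,None,fx=5,fy=5,interpolation=cv2.INTER_CUBIC),alpha=1.2))
```

```text
t 4.65 pos [0.5211 0.2405 0.0267] rot [180.   -0.   75.2] F [ 1.3 -1.1 -0.7] w 0.0854
(0.75, 0.033, 0.15, 181.7) [-14.23  27.42 -12.33] [   0.    -0.  -106.5]
```

View pics/s4c.png

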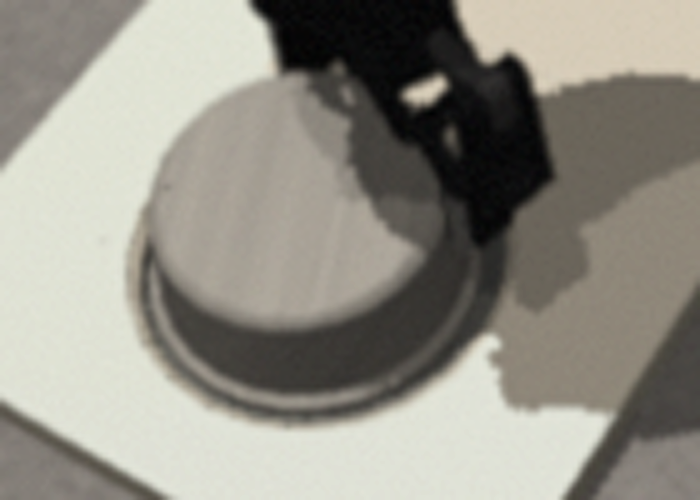

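Both the rim and the wall gap are now visible all along the near side at (300,410), so the round dish has dropped in. I'll back off, rise, and take an unobstructed view from the rect position.

>>> servo_tool(plan=[[8.54,-2,0,0,0,0,0],[8.54,-5,0,-1,0,0,0],[6,-6,0,-6,0,0,0],[3,-7,3,-11,0,0,8],[3,-8,7,-14,0,0,16],[3,-9.5,11,-14,0,0,24],[3,-11,15,-14,0,0,32],[3,-13,19,-14,0,0,40],[3,-14.5,22,-14,0,0,48],[3,-15,24.2,-14,0,0,56]])

```text
clock: 5.7
position: [0.7181, 0.0304, 0.1666]
tool_rot: [3.14, -0.0, 0.327]
force: [-0.5, 0.4, 0.3]
grip_width: 0.0303
finger_force: 0.0
```

Run:
```python
from h import *
rel((.717,.036,.1,1.7),(.717,.036,.03,1.7))
```

```text
t 5.7 pos [0.7181 0.0304 0.1666] rot [179.9  -0.   18.8] F [-0.5  0.4  0.3] w 0.0303
(0.717, 0.036, 0.1, 1.7) [ 0.08 -0.57  6.66] [ 0.1 -0.  17.1]
(0.717, 0.036, 0.03, 1.7) [ 0.08 -0.57 13.66] [ 0.1 -0.  17.1]
```

>>> servo_tool(plan=[[3,0.1,-0.6,1,0,0,8.5],[3,0.1,-0.6,3,0,0,17],[3,0.1,-0.6,6,0,0,17],[3,0.1,-0.6,9,0,0,17],[3,0.1,-0.6,12,0,0,17],[3,0.1,-0.6,13.5,0,0,17],[3,0.1,-0.6,13.5,0,0,17]])

```text
clock: 6.4
position: [0.7145, 0.0396, 0.0298]
tool_rot: [3.142, 0.003, 0.039]
force: [-0.0, 0.0, 0.8]
grip_width: 0.03
finger_force: 0.0
```

Run:
```python
from h import *
rel((.604,.034,.03,1.7))
grab('side','s5')
i=cv2.imread('pics/s5.png')[130:400,150:450]
cv2.imwrite('pics/s5c.png',cv2.convertScaleAbs(cv2.resize(i,None,fx=2.2,fy=2.2,interpolation=cv2.INTER_CUBIC),alpha=1.2))
```

```text
t 6.4 pos [0.7145 0.0396 0.0298] rot [180.    0.2   2.2] F [-0.   0.   0.8] w 0.03
(0.604, 0.034, 0.03, 1.7) [-1.107e+01  1.300e-01  1.000e-02] [0.  0.2 0.5]
```

View pics/s5c.png

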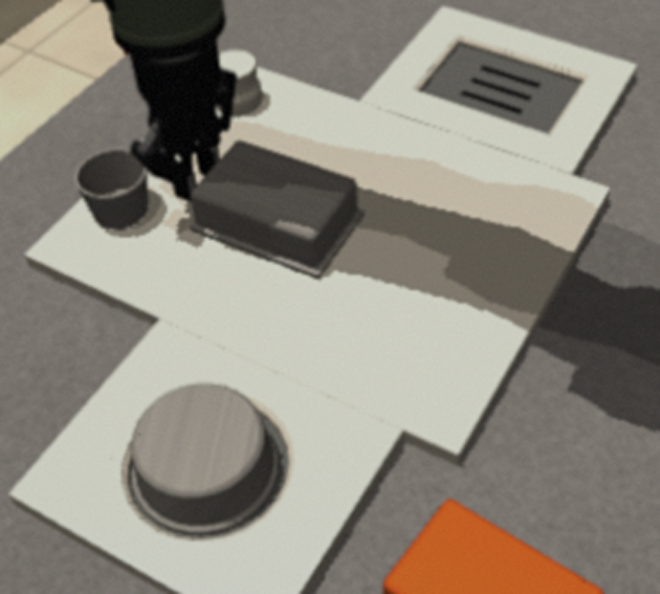

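The round dish (205,455 in the crop) lies flat in its recess. The fingers at (185,165) are behind the rect dish, clear of the cup (115,190) and the jar (240,80). Now I'll push it toward -x.

>>> servo_tool(plan=[[3,-1,0,0,0,0,0.5],[3,-2,0,0,0,0,0.5],[3,-3.5,0,0,0,0,0.5],[3,-5,0,0,0,0,0.5],[3,-6.5,0,0,0,0,0.5],[3,-8,0.1,0,0,0,0.5],[3,-9.5,0.1,0,0,0,0.5],[3,-10.5,0.1,0,0,0,0.5],[3,-11.1,0.1,0,0,0,0.5],[3,-11.1,0.1,0,0,0,0.5]])

```text
clock: 7.45
position: [0.605, 0.0343, 0.0326]
tool_rot: [-3.141, -0.001, 0.03]
force: [0.7, -0.6, 0.2]
grip_width: 0.0299
finger_force: 0.0
```

Run:
```python
from h import *
rel((.64,.034,.03,1.7),(.64,.034,.15,1.7),(.528,.125,.15,91.7))
```

```text
t 7.45 pos [0.605  0.0343 0.0326] rot [-1.8e+02 -1.0e-01  1.7e+00] F [ 0.7 -0.6  0.2] w 0.0299
(0.64, 0.034, 0.03, 1.7) [3.49 0.13 0.26] [-0.  -0.1  0. ]
(0.64, 0.034, 0.15, 1.7) [  3.51   0.13 -11.74] [-0.  -0.1  0. ]
(0.528, 0.125, 0.15, 91.7) [ -7.41  -9.3  -11.75] [  0.  -0. -90.]
```

>>> servo_tool(plan=[[3,2,0,0,0,0,0],[3,3.5,0,-3,0,0,0],[4,3,-1,-7.5,0,0,-8],[6,1,-3,-11,0,0,-16],[8.5,-1,-5,-12,0,0,-24],[8.5,-3,-7,-12,0,0,-32],[8.5,-5,-8.5,-12,0,0,-40],[8.5,-7,-9.3,-12,0,0,-48],[8.5,-7.4,-9.3,-12,0,0,-56],[8.5,-7.4,-9.3,-12,0,0,-64]])

```text
clock: 8.45
position: [0.5275, 0.1252, 0.152]
tool_rot: [-3.141, 0.001, 1.154]
force: [-0.1, -0.1, -0.5]
grip_width: 0.0848
finger_force: 0.0
```

>>> servo_tool(plan=[[8.5,0,0,0,0,0,-8.5],[8.5,0,0,0,0,0,-17],[8.5,0,0,0,0,0,-25.5],[8.5,0,0,0,0,0,-26]])

```text
clock: 8.85
position: [0.5282, 0.1246, 0.1516]
tool_rot: [-3.141, -0.0, 1.603]
force: [-0.3, 0.8, 0.1]
grip_width: 0.0851
finger_force: 0.0
```

Run:
```python
from h import *
rel((.527,.12,.15,91.7),(.527,.12,.027,91.7),(.536,-.262+.054,.027,91.7))
grab('side','s6')
i=cv2.imread('pics/s6.png')[130:400,150:450]
cv2.imwrite('pics/s6c.png',cv2.convertScaleAbs(cv2.resize(i,None,fx=2.2,fy=2.2,interpolation=cv2.INTER_CUBIC),alpha=1.2))
```

```text
t 8.85 pos [0.5282 0.1246 0.1516] rot [-180.    -0.    91.9] F [-0.3  0.8  0.1] w 0.0851
(0.527, 0.12, 0.15, 91.7) [-0.46 -0.14  0.16] [-0.  -0.   0.2]
(0.527, 0.12, 0.027, 91.7) [-0.46 -0.13 12.46] [-0.  -0.   0.2]
(0.536, -0.20800000000000002, 0.027, 91.7) [-33.27  -0.3   12.46] [-0.  -0.   0.2]
```

View pics/s6c.png

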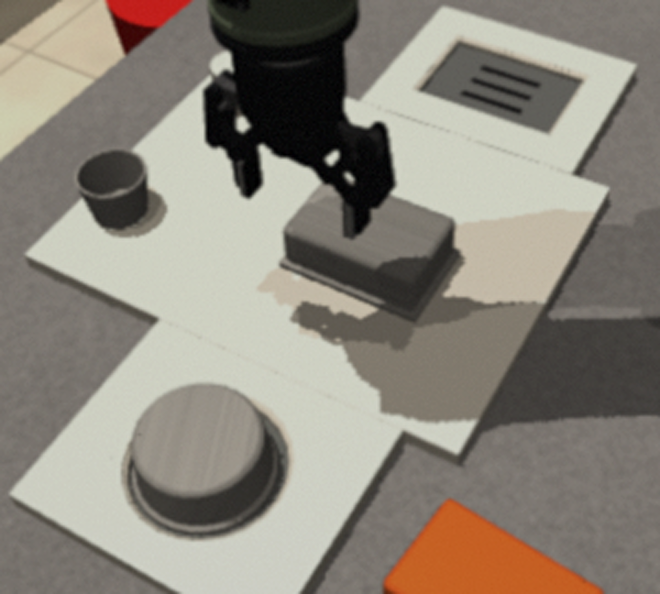

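The rect dish moved to (370,250) in the crop, with near rim corners at about (282,264) and (416,318). The open gripper hangs above and behind it, and the round dish (205,455) is still seated.

Run:
```python
from h import *
np.set_printoptions(precision=4,suppress=True)
w=world('s6',np.array([(282,264),(416,318),(463,255)])/2.2+[150,130]-.3,.018);print(w,(w[0]+w[2])/2,(w[0]+w[1])/2)
w=world('s6',np.array([(458,42),(584,80),(551,132),(419,89)])/2.2+[150,130]-.3,.018);print(w,w.mean(0))
```

```text
[[ 0.5949  0.0734  0.018 ]
 [ 0.4587  0.0674  0.018 ]
 [ 0.4575 -0.0184  0.018 ]] [0.5262 0.0275 0.018 ] [0.5268 0.0704 0.018 ]
[[ 0.6118 -0.3047  0.018 ]
 [ 0.4615 -0.3118  0.018 ]
 [ 0.4576 -0.215   0.018 ]
 [ 0.6091 -0.209   0.018 ]] [ 0.535  -0.2601  0.018 ]
```

>>> servo_tool(plan=[[8.5,-0.4,-0.1,3,0,0,0.2],[8.5,-0.4,-0.1,7,0,0,0.2],[8.5,-0.4,-0.1,10,0,0,0.2],[8.5,-0.4,-0.1,12,0,0,0.2],[8.5,-0.4,-0.1,12.5,0,0,0.2],[8.5,-2,-0.1,12.5,0,0,0.2],[8.5,-3.5,-0.1,12.5,0,0,0.2],[8.5,-5,-0.1,12.5,0,0,0.2],[8.5,-7,-0.1,12.5,0,0,0.2],[8.5,-9,-0.1,12.5,0,0,0.2]])

```text
clock: 9.9
position: [0.5302, 0.0338, 0.0275]
tool_rot: [3.14, -0.0, 1.596]
force: [1.2, 3.0, 1.1]
grip_width: 0.0852
finger_force: 1.3
```

>>> servo_tool(plan=[[8.5,-2,0,0,0,0,0],[8.5,-4,0,0,0,0,0],[8.5,-6,0,0,0,0,0],[8.5,-8,0,0,0,0,0],[8.5,-10,0,0,0,0,0],[8.5,-12,0,0,0,0,0],[8.5,-14,0,0,0,0,0],[8.5,-16,0,0,0,0,0],[8.5,-17.5,0,0,0,0,0],[8.5,-19,0,0,0,0,0]])

```text
clock: 10.9
position: [0.535, -0.1559, 0.0273]
tool_rot: [3.141, -0.0, 1.597]
force: [-0.9, 4.6, 4.4]
grip_width: 0.085
finger_force: 2.2
```

Run:
```python
from h import *
rel((.536,-.206,.027,91.7))
```

```text
t 10.9 pos [ 0.535  -0.1559  0.0273] rot [180.   -0.   91.5] F [-0.9  4.6  4.4] w 0.085
(0.536, -0.206, 0.027, 91.7) [-5.01 -0.03  0.02] [ 0.  -0.  -0.2]
```

>>> servo_tool(plan=[[8.5,-1,0,0,0,0,0],[8.5,-2,0,0,0,0,0],[8.5,-3,0,0,0,0,0],[8.5,-3.7,0,0,0,0,0],[8.5,-4.3,0,0,0,0,0],[8.5,-4.8,0,0,0,0,0],[8.5,-5.1,0,0,0,0,0],[8.5,-5.1,0,0,0,0,0]])

```text
clock: 11.7
position: [0.5361, -0.2063, 0.0267]
tool_rot: [-3.142, 0.0, 1.597]
force: [0.1, -0.3, 0.9]
grip_width: 0.0848
finger_force: 0.0
```

>>> servo_tool(plan=[[8.5,1.5,0,0,0,0,0],[8.5,4,0,-2,0,0,0],[8.5,8,0,-5,0,0,0],[8.5,12.5,0,-7,0,0,0],[8.5,17,0,-9,0,0,0],[8.5,21,0,-11,0,0,0],[8.5,25,0,-13,0,0,0],[8.5,25,0,-13,0,0,0]])

```text
clock: 12.5
position: [0.5299, 0.0511, 0.1594]
tool_rot: [3.137, -0.003, 1.605]
force: [0.3, -1.3, 0.1]
grip_width: 0.0851
finger_force: 0.0
```

Run:
```python
from h import *
rel()
grab('top','t7');grab('side','s7')
r=lambda fn,a,b,c,d,W,H:cv2.convertScaleAbs(cv2.resize(cv2.imread(f'pics/{fn}.png')[b:d,a:c],(W,H),interpolation=cv2.INTER_CUBIC),alpha=1.2)
A=np.hstack([r('t7',385,200,465,300,240,300),r('t7',165,200,265,300,300,300)])
B=np.hstack([r('s7',310,130,440,230,390,300),r('s7',150,280,280,380,390,300)])
A=cv2.copyMakeBorder(A,0,0,0,780-A.shape[1],0);cv2.imwrite('pics/m7.png',np.vstack([A,B]))
```

```text
t 12.5 pos [0.5299 0.0511 0.1594] rot [ 1.797e+02 -1.000e-01  9.200e+01] F [ 0.3 -1.3  0.1] w 0.0851
```

View pics/m7.png

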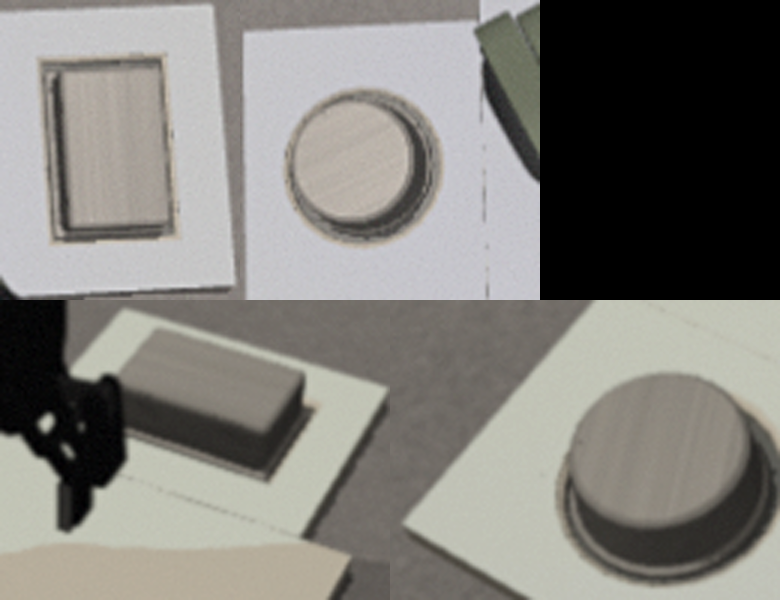

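Both dishes are inside their recess outlines, rect at (115,147) and round at (353,159) in the montage. I'll triangulate the top faces to confirm they're down (expected z about 58 mm).

Run:
```python
from h import *
np.set_printoptions(precision=4,suppress=True)
def tri(a,b):
    A=[];y=[]
    for fn,p in(('t7',a),('s7',b)):
        p0,p1=world(fn,[p],0.)[0],world(fn,[p],.2)[0];d=(p1-p0)/np.linalg.norm(p1-p0);P=np.eye(3)-np.outer(d,d);A.append(P);y.append(P@p0)
    return np.linalg.lstsq(np.vstack(A),np.hstack(y),rcond=None)[0]
T=np.array([(62,70),(160,68),(168,222),(70,228)])/3+[385,200]-.3
S=np.array([(122+0,380),(160,328),(304,375),(262,432)])/3+[310,30]-.3
for a,b in zip(T,S):print(tri(a,b))
print('round',tri(np.array([113,159])/3+[165,200]-.3,np.array([270,150])/3+[150,280]-.3))
```

```text
[ 0.592  -0.2179  0.0595]
[ 0.5965 -0.2987  0.0563]
[ 0.4707 -0.2992  0.0563]
[ 0.4685 -0.2177  0.0579]
round [0.5298 0.2789 0.0538]
```

```bash
python3 -c "
from workcell import bot
print(bot.job_done())"
```

```text
the job is handed in; nothing more can be done
None
```

Both dishes are bottom-up in their own recesses and the job is handed in at about 12.6 s. Their tops measure about 54–60 mm high (58 mm expected when fully down), and the cup and jar were not touched.

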